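Hold a freshly glued carton in the click clamp

TASK

The end flaps of the little brown carton have just been glued: pick it up with a gentle grip (its walls are thin), stand it lengthwise in the blue clamp with one end at the fence between the two ears, and let go of it. Then push the red paddle towards the fence, past the first two clicks to the third (green) mark and no farther, so that the rubber pad presses the carton against the fence without crushing it, and keep holding it there: the clamp springs back if released, so finish while still holding the paddle at the third click. Leave the other things on the bench alone.

Things in the scene. Friction and masses are not known exactly. Their poses are not given: they have to be found in the camera images.
- carton: small brown cardboard carton, 84 mm (x) x 54 mm (y) x 46 mm high, 0.1 to 0.16 kg, loose on the bench. Origin: centre of its underside; z up, x along its length. Either end may go to the fence. Thin-walled: a grip of 40 N is still safe, over 70 N a finger (140 N for both together) spoils it
- clamp: click clamp fixed to the bench: grey base plate 12 mm thick, 130 mm wide, from x = -125 to +137 mm about the origin. Origin on the bench surface; +x is the way the jaw closes, z up. The slide with the blue jaw plate (60 mm wide, top 56 mm above the bench) lies along the middle, blue fence at the +x end, red paddle at the -x end
- fence (a point): middle of the blue fence's face, on the plate, at clamp x = 115 mm, 12 mm above the bench. Fence 94 mm wide, 16 mm thick, top 57 mm above the bench. Two blue ears (8 mm thick, tops 33 mm above the bench) run back from it over clamp x = 86 to 115 mm, inner faces at y = +31 and -31 mm (62 mm apart)
- third_mark (a point): middle of the green line of the third click, clamp x = -35, y = 45 mm, on the plate. Lines of the same row: white at x = -80 (rest), white -65 (first click), yellow -50 (second), green -35 mm (third). A red pointer on the jaw moves over them with it
- nest (a point): centre of the seat for the carton, on top of the base plate (12 mm above the bench), 73 mm along clamp +x from the clamp's origin; axes parallel to the clamp's. The carton's origin lies here when it is seated with its end against the fence
- jaw (a joint): jaw travel in m towards the fence (paddle and pad ride on it): 0 at rest, clicks at 0.015, 0.030, 0.045 (third), end 0.062. The return spring gives 2.5 N at rest, 6.5 N at the third click; clicks are a ripple of 1.8 N either way and never hold the jaw. The pad meets a seated carton at 0.039, then adds 1 N per mm, and bottoms at 0.053; over 20 N crushes it
- pad: black sprung rubber pad 12 x 50 x 34 mm on the front of the jaw, 18 to 52 mm above the bench; with the jaw at rest its face lies at clamp x = -8 mm, 39 mm short of a seated carton. It gives 14 mm at 1 N per mm. Body origin as the clamp's at rest, moving along clamp x with the pad
- paddle_face (a point): middle of the rear face (the one to push, towards clamp +x) of the red upright paddle on the rear of the jaw: 12 mm thick, 56 mm wide, from 20 to 86 mm above the bench. The point is 55 mm above the bench, 94 mm behind the clamp's origin at rest; axes parallel to the clamp's. Nothing stands behind it
- stapler: red stapler, 34 x 149 x 48 mm, lying loose at the back; leave alone. Origin: centre of its underside
- glue_stick: yellow glue stick, 29 mm thick, 94 mm tall, standing loose; leave alone. Origin: centre of its underside
- tape_measure: yellow tape measure, 38 x 68 x 62 mm, loose; leave alone. Origin: centre of its underside
- tape_roll_c: red-and-white tape roll, 102 mm across, 48 mm high, lying loose; leave alone. Origin: centre of its underside

How it is judged:
By the outcome, as a careful person would: the job done as asked, in the order asked, and still so for the second after the job is handed in, while the arm keeps its last pose, push and grip.
It also fails if it takes over 58 s, if anything falls off the work surface, if the arm or the gripper's body presses on something with over 40 N, if the wrist force passes 120 N, or if a joint passes its speed limit or range.

ROBOT

A 6-joint arm with a two-finger parallel gripper is mounted at the origin on a cart in front of the work surface, level with it; the furniture and walls round the work are solid. World frame = base frame: x ahead of the robot, y to its left, z up, the work surface at z = 0. Lengths are in m, angles in rad, forces in N, time in s.
With the tool pointing down it reaches from about 0.35 to 0.975 m from the base axis. Payload 4.9 kg.
Tool frame: the origin (TCP) lies midway between the tips of the shut fingers; the grasp point (between the pads) lies 19 mm behind it; z points along the fingers, y is the line along which they close (so a half turn about z gives the same grasp; the last joint's range is limited). The gripper opens to 85 mm and grips with 20 to 120 N. Pads are 22 mm wide; open, the fingers measure 114 mm over their backs; the gripper's body (76 mm by 85 mm) begins 54 mm behind the grasp point. The pads swing forward as they close: fully open they stand 13 mm farther back than shut.
Start: joints at [-1.433, 0.053, 1.613, -0, 1.476, -0.119], TCP at [0.159, -0.604, 0.231] pointing down, gripper open.
Joint ranges: [-3.01, 3.01], [-1.01, 2.22], [0.06, 2.58], [-1.02, 4.17], [0.09, 2.62], [-3.14, 3.14]. Speed limits (rad/s): [2.57, 2.57, 3.14, 3.14, 3.14, 3.14].

INTERFACE

Orientations are given as a rotation vector (axis times angle).
In Python, from station import ctrl gives the robot as it stands.
- The arm moves only by the tool carry_out, never from a script. Its argument "moves" is a list of rows, each an object of numbers: "x", "y", "z": the shift along the tool's x, y, z in units of 25 mm (1.0 is 25 mm); "turn": the turn about the tool's z in rad. In form: [{"x": .., "y": .., "z": .., "turn": ..}, ...]. A call has exactly 8 rows; each row shifts and turns the commanded pose from where the row before left it, along the tool's axes as they then stand; what a row does not reach is not made up. A row lasts 1/10 s, in which the tool goes at most 50 mm and 8.59 degrees, less where a joint would pass 70% of its speed; a pose out of reach is approached as far as the arm can. A call is refused whole if a number of a shift passes 1 or a number of a turn 0.15, either way. A call with a gripper value outside its range is refused whole. "grip" is the finger opening in mm, from 0 to 85.4, set as the call begins (left out, the last holds). The fingers move at their own pace and stop on an object; "newtons" is the grip in N (left out, the last holds). Time passes only in rows, so rows that do not move let the fingers close, or fill a call up. It gives the time, the measured TCP pose, the force, the opening and the grip force at its end, in the units of the state.
- ctrl.get_obs(): the state, without advancing time (a new reading comes with each control period).
- ctrl.get_image(name): name is "scene" or "top" or "wrist"; returns the picture (420x560x3 uint8, red, green, blue); there is no depth.
- ctrl.calibration(name): a dict with "fx", "fy", "cx", "cy" (pixels), "k1" (the pictures are not rectified: a ray, as slopes to the right and down, at radius r is drawn at 1 + k1 r^2 times it, then the intrinsics apply), "R" (3x3) and "t" (3): a world point X has camera coordinates R X + t; the wrist camera has in their place "T_tool_cam" (4x4, takes a point from camera to tool coordinates, whose origin is the TCP and whose axes are the flange's). Camera axes: x right, y down, z forward; pixel columns grow to the right and rows downward; lengths in m; the calibration is good to about 2 mm. A picture is of the moment at which its call begins: read the wrist's pose just before it. calibration takes no time and is no camera call.
- ctrl.finish_job(): hands the job in; it is judged then, once.
Trained networks look in the newest picture that a camera, given by its name, has taken for a name from the list of things; names that differ only in an ending like _2 or _b are one class to them, and where a whole thing is asked for, a point or a joint stands for the part that bears it (a point fixed in the world has none). Each returns a list of dicts, best first, with "confidence" (0 to 1); they miss things now and then, are a little off and sometimes report something else, mostly with a low value. They report only what shows in the picture. A call takes as long as a camera call.
- ctrl.look_for(camera, query): "rect" ([left, top, width, height] in pixels, round what is visible of it).
- ctrl.mark_of(camera, query): "pixel" ([column, row] in pixels: a listed point, or the origin of a listed thing).
The state is a dict: "t": time; "q": joint angles; "dq": joint speeds; "effort": joint torques, N m; "tool_pos": TCP position; "tool_rot": TCP orientation; "contact_force": force on the tool from outside, world axes, zero at the start; "wrist_torque": the same for the moment, N m; "opening": finger opening in m; "grip_force": force on a finger pad.
Only numpy, scipy, OpenCV 4.12 (cv2) and the standard library are available. Lean on these libraries where they do the work, as an engineer would, in place of code of your own. Each camera call takes 0.05 s, during which the arm holds its last target. There are 200 camera calls.

## Working session

There is one attempt and no reset: what is moved stays moved. The work goes in short steps, Python scripts to look and compute and a tool call to move; the robot and the scene stay as the last step left them, time stands still between calls to the robot, and variables do not carry over. Pictures are saved under pics/ and viewed, at most 10 in all, crops included, and the job is handed in when it is done.

Besides the shell and the picture viewer there is one more tool, called after "Call:" in YAML: its name, and indented under it one key for each argument. carry_out: Moves the arm, as the interface text tells. Its arguments: {"type":"object","properties":{"moves":{"type":"array"},"grip":{"type":"number"},"newtons":{"type":"number"}},"required":["moves"]}

```bash
mkdir -p pics; ls; cat > h.py <<'E'
from station import ctrl
import numpy as np, cv2
from scipy.spatial.transform import Rotation as Ro
def cam(n,obs=None):
    c=ctrl.calibration(n)
    if 'T_tool_cam' in c:
        o=obs or ctrl.get_obs(); T=np.array(c['T_tool_cam']); Rt=Ro.from_rotvec(o['tool_rot']).as_matrix()
        Rwc=Rt@T[:3,:3]; p=Rt@T[:3,3]+np.array(o['tool_pos']); return c,Rwc,p
    R=np.array(c['R']); return c,R.T,-R.T@np.array(c['t'])
def w(n,px,z,obs=None):
    c,R,p=cam(n,obs); d=np.array([(px[0]-c['cx'])/c['fx'],(px[1]-c['cy'])/c['fy']]); u=d.copy()
    for _ in range(20): u=d/(1+c['k1']*(u@u))
    r=R@np.array([u[0],u[1],1]); return p+r*(z-p[2])/r[2]
def proj(n,X,obs=None):
    c,R,p=cam(n,obs); q=R.T@(np.array(X)-p); u=q[:2]/q[2]; u=u*(1+c['k1']*(u@u))
    return np.array([u[0]*c['fx']+c['cx'],u[1]*c['fy']+c['cy']])
def save(n,f):
    im=ctrl.get_image(n); cv2.imwrite('pics/'+f,im[:,:,::-1]); return im
E
python3 - <<'E'
from h import *
a=save('top','top0.png');b=save('scene','sc0.png')
Z={'carton':0,'clamp':0,'fence':.012,'third_mark':.012,'nest':.012,'paddle_face':.055}
for n in('top','scene'):
  for q in Z:
    for r in ctrl.mark_of(n,q)[:2]: print(n,q,np.round(r['pixel'],1),round(r['confidence'],2),np.round(w(n,r['pixel'],Z[q]),4))
o=ctrl.get_obs();print(o['t'],o['tool_pos'],o['tool_rot'],o['opening'])
E
```

```text
pics
top carton [287.6 142.1] 0.7 [ 0.744 -0.249  0.   ]
top carton [195.2 253.4] 0.15 [ 0.497  -0.0195  0.    ]
top clamp [218.7 232.9] 0.78 [ 0.5396 -0.0751  0.    ]
top fence [217.7 185.1] 0.98 [ 0.6486 -0.0799  0.012 ]
top fence [216.8 235. ] 0.31 [ 0.5334 -0.0721  0.012 ]
top third_mark [196.6 249.8] 0.78 [ 0.5035 -0.0252  0.012 ]
top third_mark [218. 203.] 0.45 [ 0.6065 -0.0785  0.012 ]
top nest [219.7 203.4] 0.77 [ 0.6053 -0.0824  0.012 ]
top paddle_face [212.4 273.8] 0.92 [ 0.4452 -0.0644  0.055 ]
top paddle_face [218.  185.4] 0.63 [ 0.6364 -0.086   0.055 ]
scene carton [312.8 241.3] 0.87 [ 0.5932 -0.3296  0.    ]
scene carton [206.2 212.3] 0.47 [4.815e-01 4.000e-04 0.000e+00]
scene third_mark [214.1 212.9] 0.71 [ 0.4859 -0.0354  0.012 ]
scene third_mark [369.2 282.4] 0.44 [ 0.5534 -0.5375  0.012 ]
scene nest [296.5 274.5] 0.49 [ 0.4576 -0.3948  0.012 ]
scene paddle_face [207.1 212.2] 0.69 [ 0.4389 -0.0728  0.055 ]
scene paddle_face [217.2 211.2] 0.59 [ 0.4613 -0.0898  0.055 ]
0.7 [ 0.15874195 -0.60448025  0.23133907] [ 3.11571085e+00  4.02285174e-01 -2.72805719e-05] 0.08526334823466612
```

View pics/top0.png

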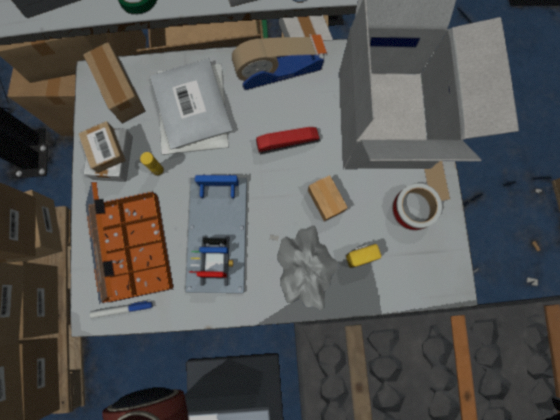

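View pics/sc0.png

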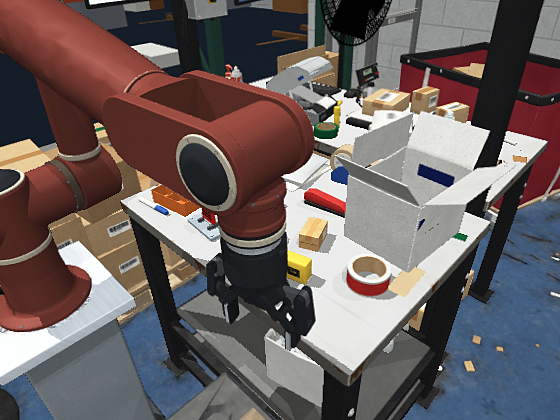

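The top view shows the carton at about (327,198), tilted. The clamp runs from the paddle at (212,274) to the fence at (217,182), nearly along world x. The scene view shows the arm out to the right, clear of everything, and the carton at (313,235).

```bash
python3 - <<'E'
from h import *
im=cv2.imread('pics/top0.png')
hsv=cv2.cvtColor(im,cv2.COLOR_BGR2HSV)
m=cv2.inRange(hsv,(8,70,80),(22,255,255)); m[:170]=0;m[225:]=0;m[:,:300]=0;m[:,355:]=0
c=max(cv2.findContours(m,0,2)[0],key=cv2.contourArea); r=cv2.minAreaRect(c)
b=cv2.boxPoints(r); print(r); print(np.array([w('top',p,.046) for p in b]).round(3)); print(w('top',r[0],.03))
# TCP rotation
R=Ro.from_rotvec(ctrl.get_obs()['tool_rot']).as_matrix();print(R.round(3))
print(ctrl.calibration('wrist'))
E
```

```text
((326.7247619628906, 197.4174346923828), (39.07937240600586, 26.888233184814453), 61.69924545288086)
[[ 0.621 -0.278  0.046]
 [ 0.646 -0.333  0.046]
 [ 0.565 -0.366  0.046]
 [ 0.541 -0.311  0.046]]
[ 0.59628365 -0.32423643  0.03      ]
[[ 0.967  0.254 -0.   ]
 [ 0.254 -0.967 -0.   ]
 [-0.     0.    -1.   ]]
{'fx': 290.6657995351314, 'fy': 290.6657995351314, 'cx': 280.93922053724054, 'cy': 206.4204425692034, 'k1': -0.03838494414690308, 'T_tool_cam': array([[ 2.30295888e-04, -9.63637774e-01, -2.67211878e-01,
         6.77042356e-02],
       [ 9.99999752e-01,  4.41557463e-05,  7.02609807e-04,
         6.14271102e-04],
       [-6.65262410e-04, -2.67211973e-01,  9.63637545e-01,
        -1.42000247e-01],
       [ 0.00000000e+00,  0.00000000e+00,  0.00000000e+00,
         1.00000000e+00]])}
```

Call:
carry_out:
  moves:
    - {"x": 1,"y": -0.33}
    - {"x": 1,"y": -0.33}
    - {"x": 1,"y": -0.33}
    - {"x": 1,"y": -0.33}
    - {"x": 1,"y": -0.33}
    - {"x": 1,"y": -0.33}
    - {"x": 1,"y": -0.33}
    - {"x": 1,"y": -0.33}
  grip: 85
  newtons: 30

```text
validation failed for argument at $.mo...
```

Call:
carry_out:
  moves:
    - {"x": 1,"y": -0.33}
    - {"x": 1,"y": -0.33}
    - {"x": 1,"y": -0.33}
    - {"x": 1,"y": -0.33}
    - {"x": 1,"y": -0.33}
    - {"x": 1,"y": -0.33}
    - {"x": 1,"y": -0.33}
    - {"x": 1,"y": -0.33}

```text
validation failed for argument at $.mo...
```

Call:
carry_out:
  moves:
    - {"x": 1,"y": -0.33}
    - {"x": 1,"y": -0.33}
    - {"x": 1,"y": -0.33}
    - {"x": 0.6,"y": -0.2}
    - {"turn": -0.134}
    - {}
    - {}
    - {}

```text
validation failed for argument at $.mo...
```

```bash
python3 - <<'E'
from h import *
o=ctrl.get_obs();print(o['t'],o['tool_pos'],o['contact_force'])
save('wrist','w1.png')
im=cv2.imread('pics/w1.png'); hsv=cv2.cvtColor(im,cv2.COLOR_BGR2HSV)
m=cv2.inRange(hsv,(8,70,80),(22,255,255))
for c in cv2.findContours(m,0,2)[0]:
  if cv2.contourArea(c)>800:
    r=cv2.minAreaRect(c);print(r);print(np.array([w('wrist',p,.046,o) for p in cv2.boxPoints(r)]).round(4))
for r in ctrl.mark_of('wrist','carton')[:2]: print(r,w('wrist',r['pixel'],0,o))
E
```

```text
0.7 [ 0.15874195 -0.60448025  0.23133907] [-0.33741294  0.30005301  0.35759905]
((437.8177185058594, 214.6566925048828), (20.64422607421875, 138.15904235839844), 22.22503089904785)
[[ 0.089  -0.7819  0.046 ]
 [ 0.2533 -0.7819  0.046 ]
 [ 0.2511 -0.8069  0.046 ]
 [ 0.0846 -0.8101  0.046 ]]
((312.38531494140625, 228.58981323242188), (18.437227249145508, 232.9552764892578), 17.37224769592285)
[[-0.0441 -0.6418  0.046 ]
 [ 0.2519 -0.645   0.046 ]
 [ 0.2513 -0.6653  0.046 ]
 [-0.0467 -0.667   0.046 ]]
((514.0, 195.0), (316.0, 90.0), 90.0)
[[ 0.3619 -0.753   0.046 ]
 [ 0.3907 -0.8479  0.046 ]
 [ 0.0263 -1.0551  0.046 ]
 [-0.0028 -0.9208  0.046 ]]
```

View pics/w1.png

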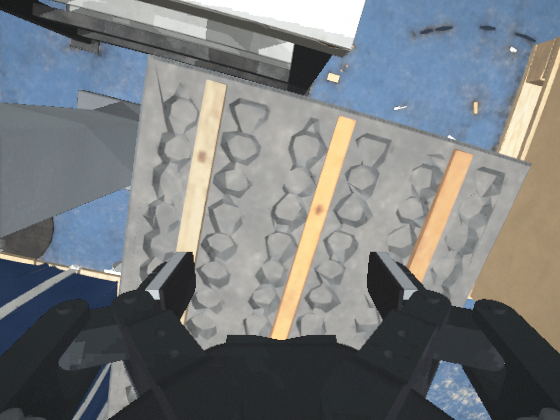

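The moves were refused, so the arm hasn't moved and the picture shows only the floor pallet under the start pose. I'll write every key in each row.

Call:
carry_out:
  moves:
    - {"x": 1,"y": -0.33,"z": 0,"turn": 0}
    - {"x": 1,"y": -0.33,"z": 0,"turn": 0}
    - {"x": 1,"y": -0.33,"z": 0,"turn": 0}
    - {"x": 1,"y": -0.33,"z": 0,"turn": 0}
    - {"x": 1,"y": -0.33,"z": 0,"turn": 0}
    - {"x": 1,"y": -0.33,"z": 0,"turn": 0}
    - {"x": 1,"y": -0.33,"z": 0,"turn": 0}
    - {"x": 1,"y": -0.33,"z": 0,"turn": 0}
  grip: 85
  newtons: 30

```text
t: 1.6
tool_pos: [0.3363, -0.4892, 0.2314]
tool_rot: [3.116, 0.402, 0.0]
contact_force: [0.2, -0.1, -0.2]
opening: 0.0849
grip_force: 0.0
```

Call:
carry_out:
  moves:
    - {"x": 0.97,"y": -0.32,"z": 0,"turn": 0}
    - {"x": 0.97,"y": -0.32,"z": 0,"turn": 0}
    - {"x": 0.97,"y": -0.32,"z": 0,"turn": 0}
    - {"x": 0.97,"y": -0.32,"z": 0,"turn": 0}
    - {"x": 0.97,"y": -0.32,"z": 0,"turn": 0}
    - {"x": 0.97,"y": -0.32,"z": 0,"turn": 0}
    - {"x": 0.97,"y": -0.32,"z": 0,"turn": 0}
    - {"x": 0.97,"y": -0.32,"z": 0,"turn": 0}

```text
t: 2.4
tool_pos: [0.5077, -0.378, 0.2314]
tool_rot: [3.116, 0.402, 0.0]
contact_force: [0.7, 0.4, 1.0]
opening: 0.0851
grip_force: 0.0
```

Call:
carry_out:
  moves:
    - {"x": 0.97,"y": -0.32,"z": 0,"turn": 0}
    - {"x": 0.97,"y": -0.32,"z": 0,"turn": 0}
    - {"x": 0.97,"y": -0.32,"z": 0,"turn": 0}
    - {"x": 0.97,"y": -0.32,"z": 0,"turn": 0}
    - {"x": 0,"y": 0,"z": 0,"turn": -0.134}
    - {"x": 0,"y": 0,"z": 0,"turn": 0}
    - {"x": 0,"y": 0,"z": 0,"turn": 0}
    - {"x": 0,"y": 0,"z": 0,"turn": 0}

```text
t: 3.2
tool_pos: [0.5921, -0.3235, 0.2313]
tool_rot: [3.083, 0.606, -0.0]
contact_force: [-0.3, -0.8, 0.4]
opening: 0.0851
grip_force: 0.0
```

```bash
cat > carton.py <<'E'
from h import *
import sys
o=ctrl.get_obs();print(o['t'],o['tool_pos'],o['contact_force'])
save('wrist',sys.argv[1])
im=cv2.imread('pics/'+sys.argv[1]); hsv=cv2.cvtColor(im,cv2.COLOR_BGR2HSV)
m=cv2.inRange(hsv,(8,70,80),(22,255,255))
for c in cv2.findContours(m,0,2)[0]:
  if cv2.contourArea(c)>800:
    r=cv2.minAreaRect(c);print(r);P=np.array([w('wrist',p,.046,o) for p in cv2.boxPoints(r)]);print(P.round(4),P.mean(0).round(4))
for r in ctrl.mark_of('wrist','carton')[:2]: print(r,w('wrist',r['pixel'],0,o))
E
python3 carton.py w2.png
```

```text
3.2 [ 0.59210978 -0.32345046  0.23131884] [-0.31800185 -0.80743836  0.35056827]
((283.5, 183.0), (74.0, 47.0), 90.0)
[[ 0.6264 -0.2853  0.046 ]
 [ 0.6461 -0.3334  0.046 ]
 [ 0.5672 -0.3679  0.046 ]
 [ 0.5461 -0.3164  0.046 ]] [ 0.5965 -0.3257  0.046 ]
{'pixel': [283.3, 182.6], 'confidence': 0.82} [ 0.59015867 -0.3285135   0.        ]
```

View pics/w2.png

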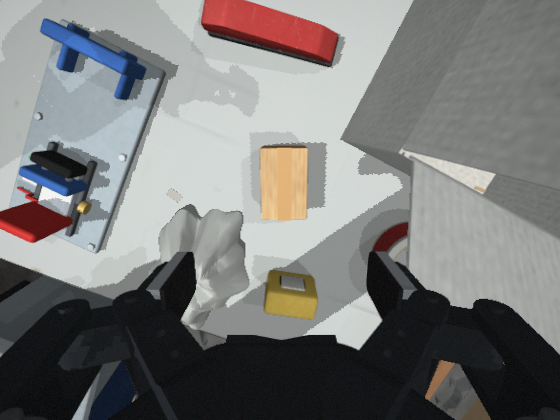

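The wrist view shows the carton upright in the picture at columns 260–307, rows 146–220. The fingers will clear the crumpled paper at lower left (163–243, 205–300). The clamp is upper left with its fence at (90,50). I'll grasp 8 mm behind the carton's centre so the fingers stay off the ears.

Call:
carry_out:
  moves:
    - {"x": -0.25,"y": 0.14,"z": 1,"turn": -0.01}
    - {"x": 0,"y": 0,"z": 1,"turn": 0}
    - {"x": 0,"y": 0,"z": 1,"turn": 0}
    - {"x": 0,"y": 0,"z": 1,"turn": 0}
    - {"x": 0,"y": 0,"z": 1,"turn": 0}
    - {"x": 0,"y": 0,"z": 1,"turn": 0}
    - {"x": 0,"y": 0,"z": 0.6,"turn": 0}
    - {"x": 0,"y": 0,"z": 0,"turn": 0}

```text
t: 4.1
tool_pos: [0.5862, -0.3278, 0.0633]
tool_rot: [-3.075, -0.623, 0.006]
contact_force: [1.1, 0.4, 0.1]
opening: 0.0849
grip_force: 0.0
```

Call:
carry_out:
  moves:
    - {"x": 0,"y": 0,"z": 0.6,"turn": 0}
    - {"x": 0,"y": 0,"z": 0.6,"turn": 0}
    - {"x": 0,"y": 0,"z": 0.6,"turn": 0}
    - {"x": 0,"y": 0,"z": 0.4,"turn": 0}
    - {"x": 0,"y": 0,"z": 0,"turn": 0}
    - {"x": 0,"y": 0,"z": 0,"turn": 0}
    - {"x": 0,"y": 0,"z": 0,"turn": 0}
    - {"x": 0,"y": 0,"z": 0,"turn": 0}

```text
t: 4.9
tool_pos: [0.5887, -0.3291, 0.0124]
tool_rot: [3.077, 0.625, 0.002]
contact_force: [-0.2, -0.3, -0.1]
opening: 0.0851
grip_force: 0.0
```

Call:
carry_out:
  moves:
    - {"x": 0,"y": 0,"z": 0,"turn": 0}
    - {"x": 0,"y": 0,"z": 0,"turn": 0}
    - {"x": 0,"y": 0,"z": 0,"turn": 0}
    - {"x": 0,"y": 0,"z": 0,"turn": 0}
    - {"x": 0,"y": 0,"z": 0,"turn": 0}
    - {"x": 0,"y": 0,"z": 0,"turn": 0}
    - {"x": 0,"y": 0,"z": 0,"turn": 0}
    - {"x": 0,"y": 0,"z": 0,"turn": 0}
  grip: 45
  newtons: 28

```text
t: 5.7
tool_pos: [0.5883, -0.3289, 0.0118]
tool_rot: [3.078, 0.625, 0.001]
contact_force: [-0.3, 0.7, 4.3]
opening: 0.0535
grip_force: 31.6
```

Call:
carry_out:
  moves:
    - {"x": 0,"y": 0,"z": -0.4,"turn": 0}
    - {"x": 0,"y": 0,"z": -0.8,"turn": 0}
    - {"x": 0,"y": 0,"z": -1,"turn": 0}
    - {"x": 0,"y": 0,"z": -1,"turn": 0}
    - {"x": 0,"y": 0,"z": -1,"turn": 0}
    - {"x": 0,"y": 0,"z": -1,"turn": 0}
    - {"x": 0,"y": 0,"z": -1,"turn": 0}
    - {"x": 0,"y": 0,"z": -1,"turn": 0}

```text
t: 6.5
tool_pos: [0.5874, -0.3282, 0.1916]
tool_rot: [-3.077, -0.625, 0.002]
contact_force: [0.4, -0.5, -1.9]
opening: 0.0538
grip_force: 31.1
```

Call:
carry_out:
  moves:
    - {"x": 0.3,"y": -0.8,"z": -0.5,"turn": 0}
    - {"x": 0.3,"y": -0.8,"z": 0,"turn": 0}
    - {"x": 0.3,"y": -0.8,"z": 0,"turn": 0}
    - {"x": 0.3,"y": -0.8,"z": 0,"turn": 0.115}
    - {"x": 0,"y": 0,"z": 0,"turn": 0.115}
    - {"x": 0,"y": 0,"z": 0,"turn": 0.115}
    - {"x": 0,"y": 0,"z": 0,"turn": 0.115}
    - {"x": 0,"y": 0,"z": 0,"turn": 0}

```text
t: 7.3
tool_pos: [0.5834, -0.2415, 0.2015]
tool_rot: [-3.138, 0.091, 0.005]
contact_force: [-0.4, -0.6, -0.8]
opening: 0.0535
grip_force: 31.1
```

```bash
cat > look.py <<'E'
from h import *
import sys
o=ctrl.get_obs();print(o['t'],o['tool_pos'],o['tool_rot'],o['opening'],o['grip_force'])
save('wrist',sys.argv[1])
Z={'carton':0,'clamp':0,'fence':.012,'third_mark':.012,'nest':.012,'paddle_face':.055}
for q in Z:
  for r in ctrl.mark_of('wrist',q)[:2]: print(q,np.round(r['pixel'],1),round(r['confidence'],2),np.round(w('wrist',r['pixel'],Z[q],o),4))
E
python3 look.py w3.png
```

```text
7.3 [ 0.58344507 -0.24151425  0.20147805] [-3.13848163  0.09078722  0.00525507] 0.05345705453441773 31.0620778799057
carton [281.9 237.9] 0.82 [ 0.5141 -0.2392  0.    ]
clamp [149.5 228.8] 0.92 [ 0.5357 -0.0727  0.    ]
fence [134.3 139.8] 0.88 [ 0.646  -0.0803  0.012 ]
fence [141.4 178.7] 0.35 [ 0.6016 -0.0804  0.012 ]
third_mark [109.1 263. ] 0.64 [ 0.4967 -0.0178  0.012 ]
nest [141.1 176.6] 0.72 [ 0.6041 -0.0805  0.012 ]
nest [280.3 237. ] 0.43 [ 0.5202 -0.2376  0.012 ]
paddle_face [132.8 138.2] 0.28 [ 0.6484 -0.1006  0.055 ]
```

View pics/w3.png

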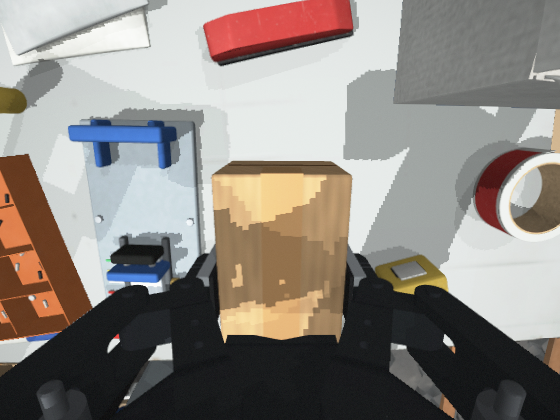

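The carton sits straight in the grip and the clamp lies to the left, with its fence at (123,133). I'll move across to hover short of the fence and measure it centrally.

Call:
carry_out:
  moves:
    - {"x": -0.1,"y": -0.93,"z": 0,"turn": 0}
    - {"x": -0.1,"y": -0.93,"z": 0,"turn": 0}
    - {"x": -0.1,"y": -0.94,"z": 0,"turn": 0}
    - {"x": -0.1,"y": -0.94,"z": 0,"turn": 0}
    - {"x": -0.1,"y": -0.94,"z": 0,"turn": 0}
    - {"x": -0.1,"y": -0.94,"z": 0,"turn": 0}
    - {"x": -0.1,"y": -0.94,"z": 0,"turn": 0}
    - {"x": 0,"y": 0,"z": 0,"turn": 0}

```text
t: 8.45
tool_pos: [0.5766, -0.0763, 0.2039]
tool_rot: [-3.14, 0.088, -0.0]
contact_force: [1.6, -0.7, -1.1]
opening: 0.0535
grip_force: 31.1
```

```bash
python3 look.py w4.png; python3 - <<'E'
import cv2,numpy as np
im=cv2.imread('pics/w4.png');cv2.imwrite('pics/w4c.png',cv2.resize(im[80:280,150:420],None,fx=2.9,fy=2.9,interpolation=cv2.INTER_CUBIC))
E
```

```text
8.45 [ 0.57655009 -0.07633585  0.20392496] [-3.13950512e+00  8.78067379e-02 -1.76032679e-04] 0.053459420748217704 31.12032115459442
carton [281.6 236.7] 0.89 [ 0.5087 -0.074   0.    ]
carton [279.5 162.1] 0.38 [ 0.6032 -0.0767  0.    ]
fence [281.3 128. ] 0.72 [ 0.6423 -0.081   0.012 ]
fence [433.5  22.4] 0.48 [ 0.7411 -0.2448  0.012 ]
third_mark [434.5  19.7] 0.53 [ 0.7436 -0.2457  0.012 ]
nest [281.7 162.2] 0.58 [ 0.6043 -0.0794  0.012 ]
paddle_face [429.7  18.9] 0.72 [ 0.7316 -0.22    0.055 ]
```

View pics/w4c.png

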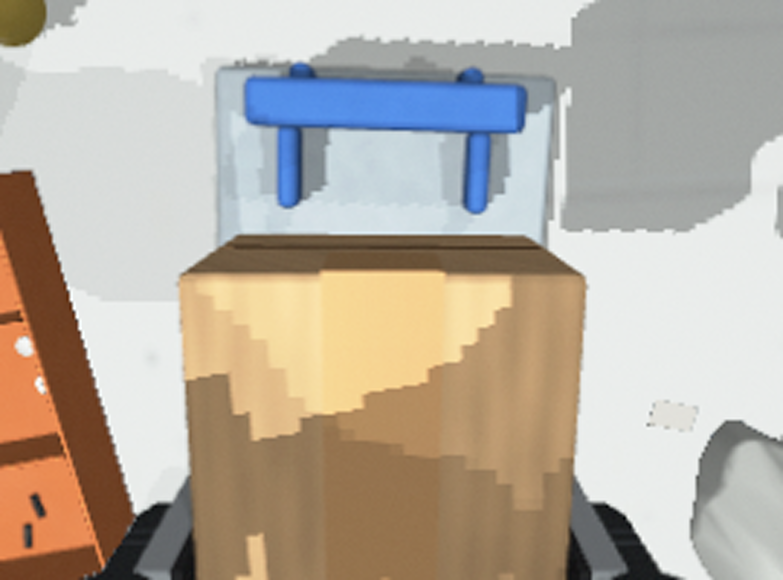

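The fence spans crop (248,78)–(523,131) and is tilted about 1.5° clockwise relative to the tool. The carton's lower front edge is at crop row 237, spanning columns 240–540.

```bash
python3 - <<'E'
from h import *
o=ctrl.get_obs()
f=lambda p:(p[0]/2.9+150-.3,p[1]/2.9+80-.3)
R=Ro.from_rotvec(o['tool_rot']).as_matrix(); print('yaw',np.degrees(np.arctan2(R[1,0],R[0,0])), 'tilt',R[:,2])
for n,p,z in [('bL',(248,78),.057),('bR',(523,86),.057),('fL',(246,124),.057),('fR',(523,131),.057),
  ('earLend',(288,205),.033),('earRend',(476,210),.033),('ctL',(182,275),.238),('ctR',(584,275),.238),('cbL',(240,237),.192),('cbR',(540,237),.192),('plL',(219,67),.012),('plR',(553,76),.012)]:
  X=w('wrist',f(p),z,o); print(n,X.round(4),(R.T@(X-o['tool_pos'])).round(4))
# blue fence line fit
im=cv2.imread('pics/w4.png');h=cv2.cvtColor(im,cv2.COLOR_BGR2HSV);m=cv2.inRange(h,(100,150,60),(125,255,255))
top=[];fr=[]
for u in range(262,302):
  v=np.where(m[90:150,u])[0]+90
  fr.append((u,v.max()+.5)); top.append((u,v.min()-.5))
for l in(top,fr):
  P=np.array([w('wrist',p,.057,o)[:2] for p in l]); k=np.polyfit(P[:,1],P[:,0],1); print(k,'yaw',-np.degrees(np.arctan(k[0])),P.mean(0))
E
```

```text
yaw -3.451972784103179 tilt [-2.92046697e-05 -1.32306423e-04 -9.99999991e-01]
bL [ 0.665  -0.0422  0.057 ] [ 0.0859 -0.0425  0.1468]
bR [ 0.6571 -0.1317  0.057 ] [0.0834 0.0473 0.1468]
fL [ 0.6506 -0.0401  0.057 ] [ 0.0714 -0.0437  0.1468]
fR [ 0.6429 -0.1314  0.057 ] [0.0692 0.0479 0.1468]
earLend [ 0.6216 -0.049   0.033 ] [ 0.043  -0.0331  0.1708]
earRend [ 0.6157 -0.1176  0.033 ] [0.0412 0.0358 0.1708]
ctL [ 0.6286 -0.0575  0.238 ] [ 0.0504 -0.025  -0.0342]
ctR [ 0.6254 -0.1093  0.238 ] [ 0.0504  0.0269 -0.0342]
cbL [ 0.628  -0.0576  0.192 ] [ 0.0499 -0.0249  0.0118]
cbR [ 0.6248 -0.112   0.192 ] [0.0499 0.0296 0.0118]
plL [ 0.6729 -0.0251  0.012 ] [ 0.0927 -0.06    0.1918]
plR [ 0.6621 -0.1505  0.012 ] [0.0895 0.0658 0.1918]
[0.08702907 0.66872937] yaw -4.973866327888506 [ 0.66126003 -0.0858258 ]
[0.09572151 0.65459459] yaw -5.467779242846472 [ 0.64646355 -0.08494466]
```

Call:
carry_out:
  moves:
    - {"x": 0.32,"y": -0.03,"z": 0,"turn": 0.026}
    - {"x": 0.32,"y": 0,"z": 0.5,"turn": 0}
    - {"x": 0,"y": 0,"z": 0.9,"turn": 0}
    - {"x": 0,"y": 0,"z": 0.9,"turn": 0}
    - {"x": 0,"y": 0,"z": 0.9,"turn": 0}
    - {"x": 0,"y": 0,"z": 0.8,"turn": 0}
    - {"x": 0,"y": 0,"z": 0.5,"turn": 0}
    - {"x": 0,"y": 0,"z": 0,"turn": 0}

```text
t: 9.6
tool_pos: [0.5909, -0.0788, 0.0881]
tool_rot: [-3.138, 0.134, 0.008]
contact_force: [-1.2, -0.6, -1.8]
opening: 0.0539
grip_force: 31.1
```

```bash
python3 look.py w5.png; python3 - <<'E'
import cv2,numpy as np
im=cv2.imread('pics/w5.png');cv2.imwrite('pics/w5c.png',cv2.resize(im[80:280,150:420],None,fx=2.9,fy=2.9,interpolation=cv2.INTER_CUBIC))
E
```

```text
9.6 [ 0.59088903 -0.07878689  0.08812962] [-3.13761192  0.13385481  0.00825068] 0.05386683332003081 31.07108473777771
carton [277.8 236.9] 0.62 [ 0.568  -0.0748  0.    ]
clamp [281.6 238.5] 0.24 [ 0.5663 -0.0779  0.    ]
fence [276.5 142.3] 0.72 [ 0.6469 -0.0809  0.012 ]
third_mark [225.4 321.3] 0.66 [ 0.4969 -0.0221  0.012 ]
nest [274.7 144.2] 0.29 [ 0.6457 -0.0795  0.012 ]
```

View pics/w5c.png

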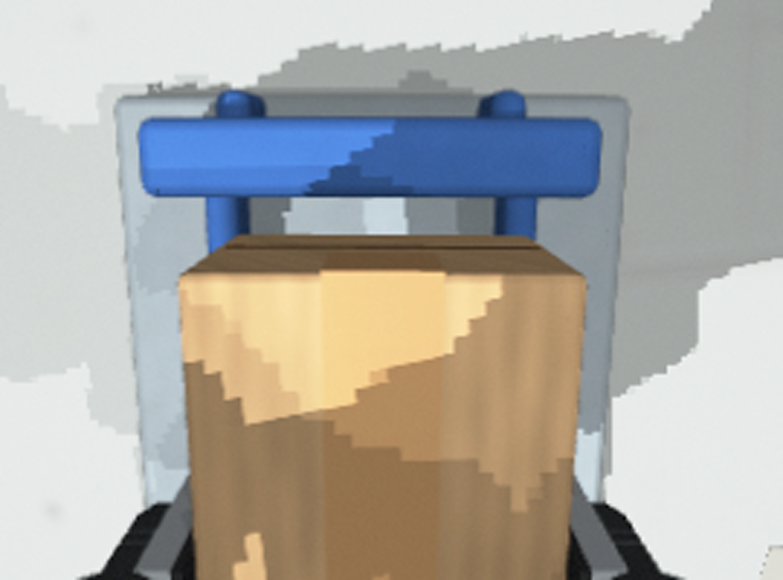

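The tool is now square to the fence. The fence spans crop columns 141–600, the ears' inner faces are at 250 and 495, and the carton's front top edge runs 182–584. The carton looks a bit right of centre, so I'll work out the offset.

```bash
python3 - <<'E'
from h import *
o=ctrl.get_obs();print(o['t'],o['tool_pos'],o['tool_rot'],o['contact_force'])
f=lambda p:(p[0]/2.9+150-.3,p[1]/2.9+80-.3)
R=Ro.from_rotvec(o['tool_rot']).as_matrix();b=o['tool_pos'][2]-.0118; print(np.degrees(np.arctan2(R[1,0],R[0,0])),R[:,2])
for n,p,z in [('bL',(141,120),.057),('bR',(600,120),.057),('fL',(143,194),.057),('fR',(599,195),.057),
  ('earL',(250,215),.033),('earR',(495,215),.033),('ctL',(182,275),b+.046),('ctR',(584,275),b+.046),('cbL',(238,237),b),('cbR',(535,237),b),('plL',(117,97),.012),('plR',(629,97),.012)]:
  X=w('wrist',f(p),z,o); print(n,X.round(4),(R.T@(X-o['tool_pos'])).round(4))
E
```

```text
9.95 [ 0.59352315 -0.07920716  0.09266498] [ 3.13826499 -0.13362347  0.00352322] [-0.35616281 -0.23997682 -0.89965177]
-4.876197599925575 [ 2.22075018e-03 -5.77209163e-04 -9.99997368e-01]
bL [ 0.6684 -0.0373  0.057 ] [ 0.0709 -0.0481  0.0358]
bR [ 0.6604 -0.1304  0.057 ] [0.0709 0.0453 0.0358]
fL [ 0.6536 -0.0354  0.057 ] [ 0.0561 -0.0487  0.0358]
fR [ 0.6454 -0.1299  0.057 ] [0.0559 0.0461 0.0358]
earL [ 0.6456 -0.0533  0.033 ] [ 0.0495 -0.0303  0.0598]
earR [ 0.6406 -0.1111  0.033 ] [0.0495 0.0278 0.0598]
ctL [ 0.6458 -0.0585  0.1269] [ 0.0504 -0.0251 -0.0341]
ctR [ 0.6414 -0.1103  0.1269] [ 0.0504  0.0269 -0.0341]
cbL [ 0.6454 -0.0582  0.0809] [ 0.0499 -0.0253  0.0119]
cbR [ 0.6408 -0.1121  0.0809] [0.0499 0.0287 0.0119]
plL [ 0.6764 -0.0199  0.012 ] [ 0.0774 -0.0662  0.0808]
plR [ 0.6654 -0.1493  0.012 ] [0.0774 0.0637 0.0809]
```

Call:
carry_out:
  moves:
    - {"x": 0,"y": -0.1,"z": 0.3,"turn": 0}
    - {"x": 0,"y": 0,"z": 0.5,"turn": 0}
    - {"x": 0,"y": 0,"z": 0.5,"turn": 0}
    - {"x": 0,"y": 0,"z": 0.5,"turn": 0}
    - {"x": 0,"y": 0,"z": 0.4,"turn": 0}
    - {"x": 0,"y": 0,"z": 0.25,"turn": 0}
    - {"x": 0,"y": 0,"z": 0.15,"turn": 0}
    - {"x": 0,"y": 0,"z": 0,"turn": 0}

```text
t: 10.75
tool_pos: [0.5927, -0.0765, 0.0257]
tool_rot: [-3.139, 0.134, 0.001]
contact_force: [0.2, -0.1, -0.9]
opening: 0.0537
grip_force: 31.1
```

Call:
carry_out:
  moves:
    - {"x": 0,"y": 0,"z": 0,"turn": 0}
    - {"x": 0,"y": 0,"z": 0,"turn": 0}
    - {"x": 0,"y": 0,"z": 0,"turn": 0}
    - {"x": 0.04,"y": 0,"z": 0,"turn": 0}
    - {"x": 0.04,"y": 0,"z": 0,"turn": 0}
    - {"x": 0.04,"y": 0,"z": 0,"turn": 0}
    - {"x": 0,"y": 0,"z": 0,"turn": 0}
    - {"x": 0,"y": 0,"z": 0,"turn": 0}

```text
t: 11.55
tool_pos: [0.5957, -0.0767, 0.0262]
tool_rot: [-3.139, 0.134, 0.001]
contact_force: [-1.2, -0.3, -1.0]
opening: 0.0535
grip_force: 31.2
```

Call:
carry_out:
  moves:
    - {"x": 0.04,"y": 0,"z": 0,"turn": 0}
    - {"x": 0,"y": 0,"z": 0,"turn": 0}
    - {"x": 0,"y": 0,"z": 0,"turn": 0}
    - {"x": 0,"y": 0,"z": 0,"turn": 0}
    - {"x": 0,"y": 0,"z": 0,"turn": 0}
    - {"x": 0,"y": 0,"z": 0,"turn": 0}
    - {"x": 0,"y": 0,"z": 0,"turn": 0}
    - {"x": 0,"y": 0,"z": 0,"turn": 0}

```text
t: 12.35
tool_pos: [0.5957, -0.0767, 0.026]
tool_rot: [-3.139, 0.133, 0.005]
contact_force: [-5.2, -0.5, 2.0]
opening: 0.0538
grip_force: 31.4
```

Call:
carry_out:
  moves:
    - {"x": 0.04,"y": 0,"z": 0,"turn": 0}
    - {"x": 0,"y": 0,"z": 0,"turn": 0}
    - {"x": 0,"y": 0,"z": 0,"turn": 0}
    - {"x": 0,"y": 0,"z": 0,"turn": 0}
    - {"x": 0,"y": 0,"z": 0,"turn": 0}
    - {"x": 0,"y": 0,"z": 0,"turn": 0}
    - {"x": 0,"y": 0,"z": 0,"turn": 0}
    - {"x": 0,"y": 0,"z": 0,"turn": 0}

```text
t: 13.15
tool_pos: [0.5957, -0.0767, 0.0256]
tool_rot: [-3.138, 0.133, 0.009]
contact_force: [-8.3, 0.8, 3.3]
opening: 0.0531
grip_force: 31.6
```

The carton is touching the fence. Next I'll lower it onto the plate and release it.

Call:
carry_out:
  moves:
    - {"x": -0.04,"y": 0,"z": 0.03,"turn": 0}
    - {"x": 0,"y": 0,"z": 0.03,"turn": 0}
    - {"x": 0,"y": 0,"z": 0.03,"turn": 0}
    - {"x": 0,"y": 0,"z": 0,"turn": 0}
    - {"x": 0,"y": 0,"z": 0,"turn": 0}
    - {"x": 0,"y": 0,"z": 0,"turn": 0}
    - {"x": 0,"y": 0,"z": 0,"turn": 0}
    - {"x": 0,"y": 0,"z": 0,"turn": 0}

```text
t: 13.95
tool_pos: [0.5957, -0.0766, 0.0238]
tool_rot: [-3.138, 0.133, 0.005]
contact_force: [-6.6, 0.1, 3.0]
opening: 0.0534
grip_force: 31.5
```

Call:
carry_out:
  moves:
    - {"x": 0,"y": 0,"z": 0,"turn": 0}
    - {"x": 0,"y": 0,"z": 0,"turn": 0}
    - {"x": 0,"y": 0,"z": 0,"turn": 0}
    - {"x": 0,"y": 0,"z": 0,"turn": 0}
    - {"x": 0,"y": 0,"z": 0,"turn": 0}
    - {"x": 0,"y": 0,"z": 0,"turn": 0}
    - {"x": 0,"y": 0,"z": 0,"turn": 0}
    - {"x": 0,"y": 0,"z": 0,"turn": 0}
  grip: 75

```text
t: 14.75
tool_pos: [0.5969, -0.0769, 0.024]
tool_rot: [-3.139, 0.134, 0.0]
contact_force: [-0.4, -0.2, 0.0]
opening: 0.0748
grip_force: 0.0
```

Call:
carry_out:
  moves:
    - {"x": 0,"y": 0,"z": -0.4,"turn": 0}
    - {"x": 0,"y": 0,"z": -0.8,"turn": 0}
    - {"x": 0,"y": 0,"z": -1,"turn": 0}
    - {"x": 0,"y": 0,"z": -1,"turn": 0}
    - {"x": 0,"y": 0,"z": -1,"turn": 0}
    - {"x": 0,"y": 0,"z": -1,"turn": 0}
    - {"x": -0.5,"y": 0,"z": -1,"turn": 0}
    - {"x": -1,"y": 0,"z": -0.5,"turn": 0}

```text
t: 15.55
tool_pos: [0.5612, -0.0741, 0.1957]
tool_rot: [3.138, -0.133, 0.009]
contact_force: [0.7, -0.6, -0.4]
opening: 0.0746
grip_force: 0.0
```

```bash
python3 look.py w6.png
```

```text
15.55 [ 0.56122768 -0.07414454  0.19569402] [ 3.13751779 -0.13344481  0.00881253] 0.07464507451026467 0.0
carton [280.  151.2] 0.82 [ 0.6022 -0.0775  0.    ]
carton [278.9 211.3] 0.28 [ 0.5308 -0.0701  0.    ]
clamp [279.8 210.4] 0.75 [ 0.5319 -0.0713  0.    ]
third_mark [239.4 243.8] 0.8 [ 0.4977 -0.0195  0.012 ]
paddle_face [280.6 306.9] 0.9 [ 0.4355 -0.064   0.055 ]
```

View pics/w6.png

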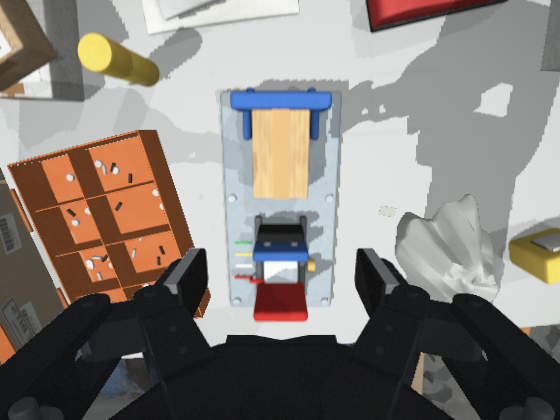

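The carton stands between the ears with its end at the fence (columns 253–309, rows 108–198). The paddle is at (281,300) and its position agrees with my estimate. Next I'll go behind the paddle with the fingers shut.

Call:
carry_out:
  moves:
    - {"x": -0.9,"y": 0.04,"z": 0,"turn": 0}
    - {"x": -0.9,"y": 0,"z": 0,"turn": 0}
    - {"x": -0.9,"y": 0,"z": 0,"turn": 0}
    - {"x": -0.9,"y": 0,"z": 0,"turn": 0}
    - {"x": -0.9,"y": 0,"z": 0,"turn": 0}
    - {"x": -0.9,"y": 0,"z": 0,"turn": 0}
    - {"x": -0.9,"y": 0,"z": 0,"turn": 0}
    - {"x": 0,"y": 0,"z": 0,"turn": 0}
  grip: 0

```text
t: 16.7
tool_pos: [0.4012, -0.061, 0.1906]
tool_rot: [-3.138, 0.134, 0.002]
contact_force: [1.1, -0.1, -1.0]
opening: -0.0002
grip_force: 0.0
```

Call:
carry_out:
  moves:
    - {"x": 0,"y": 0,"z": 0,"turn": 0}
    - {"x": 0,"y": 0,"z": 0,"turn": 0}
    - {"x": 0,"y": 0,"z": 0,"turn": 0}
    - {"x": 0,"y": 0,"z": 0,"turn": 0}
    - {"x": 0,"y": 0,"z": 0,"turn": 0}
    - {"x": 0,"y": 0,"z": 0,"turn": 0}
    - {"x": 0,"y": 0,"z": 0,"turn": 0}
    - {"x": 0,"y": 0,"z": 0,"turn": 0}

```text
t: 17.5
tool_pos: [0.4025, -0.0613, 0.1915]
tool_rot: [3.139, -0.134, -0.0]
contact_force: [1.5, -0.5, -0.1]
opening: -0.0
grip_force: 0.0
```

Call:
carry_out:
  moves:
    - {"x": 0,"y": 0,"z": 0.8,"turn": 0}
    - {"x": 0,"y": 0,"z": 0.8,"turn": 0}
    - {"x": 0,"y": 0,"z": 0.8,"turn": 0}
    - {"x": 0,"y": 0,"z": 0.8,"turn": 0}
    - {"x": 0,"y": 0,"z": 0.8,"turn": 0}
    - {"x": 0,"y": 0,"z": 0.8,"turn": 0}
    - {"x": 0,"y": 0,"z": 0.8,"turn": 0}
    - {"x": 0,"y": 0,"z": 0,"turn": 0}

```text
t: 18.3
tool_pos: [0.4001, -0.0604, 0.0487]
tool_rot: [-3.137, 0.134, 0.009]
contact_force: [-0.5, 0.7, -0.4]
opening: 0.0003
grip_force: 0.0
```

Call:
carry_out:
  moves:
    - {"x": 0.2,"y": 0,"z": 0,"turn": 0}
    - {"x": 0.2,"y": 0,"z": 0,"turn": 0}
    - {"x": 0.1,"y": 0,"z": 0,"turn": 0}
    - {"x": 0.1,"y": 0,"z": 0,"turn": 0}
    - {"x": 0,"y": 0,"z": 0,"turn": 0}
    - {"x": 0,"y": 0,"z": 0,"turn": 0}
    - {"x": 0,"y": 0,"z": 0,"turn": 0}
    - {"x": 0,"y": 0,"z": 0,"turn": 0}

```text
t: 19.1
tool_pos: [0.4173, -0.0625, 0.0515]
tool_rot: [-3.139, 0.134, 0.0]
contact_force: [0.6, 0.4, 0.5]
opening: -0.0001
grip_force: 0.0
```

Call:
carry_out:
  moves:
    - {"x": 0.1,"y": 0,"z": 0,"turn": 0}
    - {"x": 0.1,"y": 0,"z": 0,"turn": 0}
    - {"x": 0.1,"y": 0,"z": 0,"turn": 0}
    - {"x": 0,"y": 0,"z": 0,"turn": 0}
    - {"x": 0,"y": 0,"z": 0,"turn": 0}
    - {"x": 0,"y": 0,"z": 0,"turn": 0}
    - {"x": 0,"y": 0,"z": 0,"turn": 0}
    - {"x": 0,"y": 0,"z": 0,"turn": 0}

```text
t: 19.9
tool_pos: [0.4249, -0.0631, 0.0515]
tool_rot: [-3.139, 0.134, 0.0]
contact_force: [-0.0, -0.2, 0.3]
opening: 0.0003
grip_force: 0.0
```

Now 1.25 mm rows to find first contact.

Call:
carry_out:
  moves:
    - {"x": 0.05,"y": 0,"z": 0,"turn": 0}
    - {"x": 0.05,"y": 0,"z": 0,"turn": 0}
    - {"x": 0,"y": 0,"z": 0,"turn": 0}
    - {"x": 0,"y": 0,"z": 0,"turn": 0}
    - {"x": 0,"y": 0,"z": 0,"turn": 0}
    - {"x": 0,"y": 0,"z": 0,"turn": 0}
    - {"x": 0,"y": 0,"z": 0,"turn": 0}
    - {"x": 0,"y": 0,"z": 0,"turn": 0}

```text
t: 20.7
tool_pos: [0.4274, -0.0634, 0.0516]
tool_rot: [-3.139, 0.134, -0.0]
contact_force: [0.7, 0.3, 1.1]
opening: -0.0
grip_force: 0.0
```

Call:
carry_out:
  moves:
    - {"x": 0.05,"y": 0,"z": 0,"turn": 0}
    - {"x": 0.05,"y": 0,"z": 0,"turn": 0}
    - {"x": 0,"y": 0,"z": 0,"turn": 0}
    - {"x": 0,"y": 0,"z": 0,"turn": 0}
    - {"x": 0,"y": 0,"z": 0,"turn": 0}
    - {"x": 0,"y": 0,"z": 0,"turn": 0}
    - {"x": 0,"y": 0,"z": 0,"turn": 0}
    - {"x": 0,"y": 0,"z": 0,"turn": 0}

```text
t: 21.5
tool_pos: [0.4298, -0.0636, 0.0515]
tool_rot: [-3.139, 0.134, 0.0]
contact_force: [-4.5, 0.2, 3.0]
opening: -0.0002
grip_force: 2.2
```

Call:
carry_out:
  moves:
    - {"x": 0.05,"y": 0,"z": 0,"turn": 0}
    - {"x": 0.05,"y": 0,"z": 0,"turn": 0}
    - {"x": 0,"y": 0,"z": 0,"turn": 0}
    - {"x": 0,"y": 0,"z": 0,"turn": 0}
    - {"x": 0,"y": 0,"z": 0,"turn": 0}
    - {"x": 0,"y": 0,"z": 0,"turn": 0}
    - {"x": 0,"y": 0,"z": 0,"turn": 0}
    - {"x": 0,"y": 0,"z": 0,"turn": 0}

```text
t: 22.3
tool_pos: [0.4323, -0.0638, 0.0515]
tool_rot: [-3.139, 0.134, 0.0]
contact_force: [-4.8, -0.1, 1.7]
opening: -0.0002
grip_force: 2.2
```

Call:
carry_out:
  moves:
    - {"x": 0.1,"y": 0,"z": 0,"turn": 0}
    - {"x": 0.1,"y": 0,"z": 0,"turn": 0}
    - {"x": 0.1,"y": 0,"z": 0,"turn": 0}
    - {"x": 0.1,"y": 0,"z": 0,"turn": 0}
    - {"x": 0.1,"y": 0,"z": 0,"turn": 0}
    - {"x": 0.1,"y": 0,"z": 0,"turn": 0}
    - {"x": 0.1,"y": 0,"z": 0,"turn": 0}
    - {"x": 0,"y": 0,"z": 0,"turn": 0}

```text
t: 23.1
tool_pos: [0.4498, -0.0653, 0.0514]
tool_rot: [-3.139, 0.134, 0.001]
contact_force: [-4.5, -0.8, 0.8]
opening: 0.0001
grip_force: 2.2
```

Call:
carry_out:
  moves:
    - {"x": 0.1,"y": 0,"z": 0,"turn": 0}
    - {"x": 0.1,"y": 0,"z": 0,"turn": 0}
    - {"x": 0.1,"y": 0,"z": 0,"turn": 0}
    - {"x": 0.1,"y": 0,"z": 0,"turn": 0}
    - {"x": 0.1,"y": 0,"z": 0,"turn": 0}
    - {"x": 0.1,"y": 0,"z": 0,"turn": 0}
    - {"x": 0,"y": 0,"z": 0,"turn": 0}
    - {"x": 0,"y": 0,"z": 0,"turn": 0}

```text
t: 23.9
tool_pos: [0.4645, -0.0666, 0.0514]
tool_rot: [3.139, -0.134, -0.002]
contact_force: [-5.9, 0.1, 1.2]
opening: -0.0001
grip_force: 3.0
```

Call:
carry_out:
  moves:
    - {"x": 0.05,"y": 0,"z": 0,"turn": 0}
    - {"x": 0.05,"y": 0,"z": 0,"turn": 0}
    - {"x": 0,"y": 0,"z": 0,"turn": 0}
    - {"x": 0,"y": 0,"z": 0,"turn": 0}
    - {"x": 0,"y": 0,"z": 0,"turn": 0}
    - {"x": 0,"y": 0,"z": 0,"turn": 0}
    - {"x": 0,"y": 0,"z": 0,"turn": 0}
    - {"x": 0,"y": 0,"z": 0,"turn": 0}

```text
t: 24.7
tool_pos: [0.467, -0.0668, 0.0514]
tool_rot: [3.139, -0.134, -0.002]
contact_force: [-5.4, -0.5, 1.4]
opening: -0.0001
grip_force: 2.6
```

Call:
carry_out:
  moves:
    - {"x": 0.05,"y": 0,"z": 0,"turn": 0}
    - {"x": 0.05,"y": 0,"z": 0,"turn": 0}
    - {"x": 0,"y": 0,"z": 0,"turn": 0}
    - {"x": 0,"y": 0,"z": 0,"turn": 0}
    - {"x": 0,"y": 0,"z": 0,"turn": 0}
    - {"x": 0,"y": 0,"z": 0,"turn": 0}
    - {"x": 0,"y": 0,"z": 0,"turn": 0}
    - {"x": 0,"y": 0,"z": 0,"turn": 0}

```text
t: 25.5
tool_pos: [0.4691, -0.067, 0.0514]
tool_rot: [-3.139, 0.134, 0.003]
contact_force: [-7.9, -0.1, 2.3]
opening: 0.0001
grip_force: 3.6
```

Call:
carry_out:
  moves:
    - {"x": 0.05,"y": 0,"z": 0,"turn": 0}
    - {"x": 0.05,"y": 0,"z": 0,"turn": 0}
    - {"x": 0,"y": 0,"z": 0,"turn": 0}
    - {"x": 0,"y": 0,"z": 0,"turn": 0}
    - {"x": 0,"y": 0,"z": 0,"turn": 0}
    - {"x": 0,"y": 0,"z": 0,"turn": 0}
    - {"x": 0,"y": 0,"z": 0,"turn": 0}
    - {"x": 0,"y": 0,"z": 0,"turn": 0}

```text
t: 26.3
tool_pos: [0.471, -0.0671, 0.0514]
tool_rot: [-3.139, 0.133, 0.006]
contact_force: [-10.5, -0.2, 6.1]
opening: 0.0002
grip_force: 5.0
```

```bash
python3 look.py w7.png; python3 - <<'E'
import cv2,numpy as np
a=cv2.imread('pics/w7.png')[40:300,140:400]
cv2.imwrite('pics/w7c.png',cv2.resize(a,None,fx=2.3,fy=2.3,interpolation=cv2.INTER_CUBIC))
E
```

```text
26.3 [ 0.4709734  -0.06713212  0.05141509] [-3.13865384  0.13345116  0.00632369] 0.00020623911555469078 5.022982209920883
carton [276.9   5.5] 0.79 [ 0.6073 -0.077   0.    ]
clamp [277.7 135.3] 0.7 [ 0.5328 -0.071   0.    ]
third_mark [208.7 195.1] 0.69 [ 0.4998 -0.0237  0.012 ]
paddle_face [281.3 240.4] 0.82 [ 0.4824 -0.0689  0.055 ]
```

View pics/w7c.png

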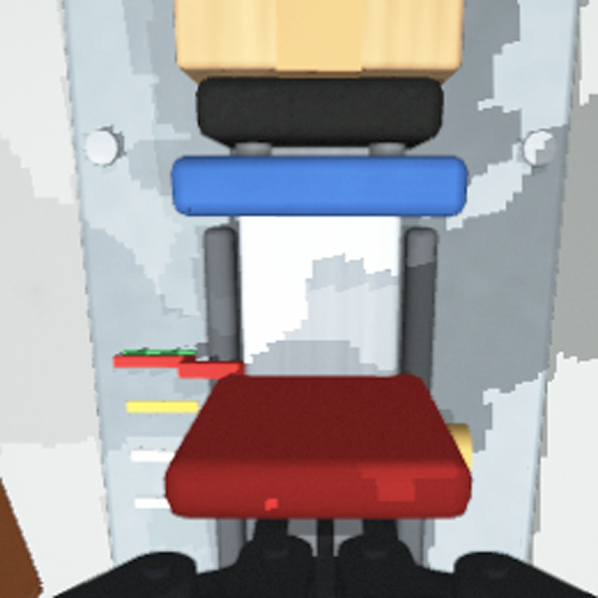

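The picture shows the red pointer (row ~361) just short of the green line (row ~355) and the pad on the carton. Fitting the measured forces to the spring and ripple puts the jaw at about 43.9 mm, so it needs about 1.1 mm more.

Call:
carry_out:
  moves:
    - {"x": 0.03,"y": 0,"z": 0,"turn": 0}
    - {"x": 0.03,"y": 0,"z": 0,"turn": 0}
    - {"x": 0,"y": 0,"z": 0,"turn": 0}
    - {"x": 0,"y": 0,"z": 0,"turn": 0}
    - {"x": 0,"y": 0,"z": 0,"turn": 0}
    - {"x": 0,"y": 0,"z": 0,"turn": 0}
    - {"x": 0,"y": 0,"z": 0,"turn": 0}
    - {"x": 0,"y": 0,"z": 0,"turn": 0}

```text
t: 27.45
tool_pos: [0.472, -0.0672, 0.0514]
tool_rot: [-3.139, 0.133, 0.008]
contact_force: [-12.1, -0.5, 6.9]
opening: -0.0003
grip_force: 6.0
```

Call:
carry_out:
  moves:
    - {"x": 0,"y": 0,"z": 0,"turn": 0}
    - {"x": 0,"y": 0,"z": 0,"turn": 0}
    - {"x": 0,"y": 0,"z": 0,"turn": 0}
    - {"x": 0,"y": 0,"z": 0,"turn": 0}
    - {"x": 0,"y": 0,"z": 0,"turn": 0}
    - {"x": 0,"y": 0,"z": 0,"turn": 0}
    - {"x": 0,"y": 0,"z": 0,"turn": 0}
    - {"x": 0,"y": 0,"z": 0,"turn": 0}

```text
t: 28.25
tool_pos: [0.4721, -0.0672, 0.0514]
tool_rot: [-3.139, 0.133, 0.008]
contact_force: [-12.0, -0.6, 6.7]
opening: 0.0001
grip_force: 6.0
```

Call:
carry_out:
  moves:
    - {"x": 0.02,"y": 0,"z": 0,"turn": 0}
    - {"x": 0,"y": 0,"z": 0,"turn": 0}
    - {"x": 0,"y": 0,"z": 0,"turn": 0}
    - {"x": 0,"y": 0,"z": 0,"turn": 0}
    - {"x": 0,"y": 0,"z": 0,"turn": 0}
    - {"x": 0,"y": 0,"z": 0,"turn": 0}
    - {"x": 0,"y": 0,"z": 0,"turn": 0}
    - {"x": 0,"y": 0,"z": 0,"turn": 0}

```text
t: 29.05
tool_pos: [0.4724, -0.0673, 0.0514]
tool_rot: [-3.139, 0.133, 0.009]
contact_force: [-12.0, -0.9, 7.6]
opening: -0.0
grip_force: 6.4
```

```bash
python3 look.py w8.png; python3 - <<'E'
import cv2,numpy as np
a=cv2.imread('pics/w8.png')[40:300,140:400]
cv2.imwrite('pics/w8c.png',cv2.resize(a,None,fx=2.3,fy=2.3,interpolation=cv2.INTER_CUBIC))
E
```

```text
29.05 [ 0.47240543 -0.06728007  0.05141832] [-3.13860305  0.13328554  0.00889051] -2.4969829348514537e-05 6.352389603853226
carton [278.1   9.2] 0.89 [ 0.6066 -0.0777  0.    ]
carton [279.3 139.7] 0.38 [ 0.5313 -0.0719  0.    ]
clamp [277.3 140.4] 0.95 [ 0.531  -0.0706  0.    ]
clamp [277.8   8.6] 0.45 [ 0.6069 -0.0775  0.    ]
third_mark [208.8 199.5] 0.89 [ 0.4983 -0.0235  0.012 ]
nest [278.2   7.6] 0.64 [ 0.6033 -0.0775  0.012 ]
paddle_face [281.1 241.6] 0.81 [ 0.4832 -0.0689  0.055 ]
```

View pics/w8c.png

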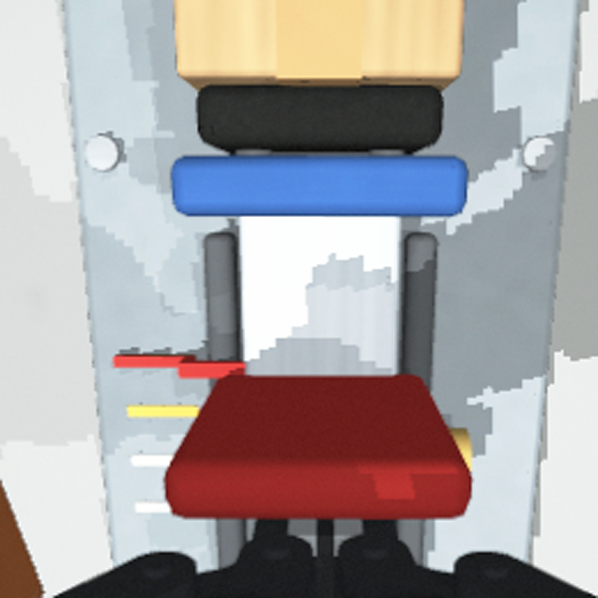

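The pointer (row 361) now exactly covers the green line, one line spacing past the yellow at row 411. The pad is pressed on the carton and holding at about 12 N, so I'm handing the job in.

```bash
python3 -c "
from station import ctrl
print(ctrl.finish_job())"
```

```text
the job is handed in; nothing more can be done
None
```

The carton stands in the clamp with one end against the fence, and I handed the job in at about 29 s with the arm still holding the paddle at the third (green) click, pushing at about 12 N; no verdict came back.

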